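# Prime the rinse pump from its control box

## Task

Prime the rinse pump at its grey control box: tip the wide rocker (power) fully over by pressing down its raised end, the one nearer you, then do the same with the narrow rocker (pump), and only then press the flat round button (prime) fully down and keep it down; the program finishes while still holding it down. Leave the mushroom-shaped stop button unpressed, and do not lift, carry or shift the loose things standing on and beside the box.

Things in the scene. Friction and masses are not known exactly. Their poses are not given: they have to be found in the camera images.
- console: Fixed grey control box, 140 (x) x 310 (y) x 40 mm high; origin at the centre of its underside, +x away from the robot at yaw 0; yaw varies. On its deck stand four controls in a row, with its yaw: rocker pivots at x = +8 mm, button axes at x = -10 mm, y = +105, +35, -35, -105 mm; which is where varies. All are white plastic in black bezels, told apart by shape.
- power_rocker (a joint): Wide V-shaped rocker, 46 mm wide (y) and 56 mm long (x). rad: 0 = off (far half level, near half raised 0.40 rad), 0.40 = on (near half level, far half raised). It grows as the near half is pressed down; stiff, with no snap: it stays where it is left, so press until it stops. About 4 N at the press point moves it.
- power_rocker_near (a point): Press point of the wide rocker: on the top face of its near half, 18 mm from the pivot axis (the half is 28 mm long). Moves with the rocker: about 64 mm above the bench when off, 57 mm when on. The bezel's top is 3 mm below the pressed face. While off, the raised outer edge is the highest, 67 mm above the bench.
- pump_rocker (a joint): Narrow V-shaped rocker, 22 mm wide and 56 mm long, otherwise the same as the wide one: 0 = off, 0.40 rad = on, stays where it is left, about 4 N.
- pump_rocker_near (a point): Press point of the narrow rocker: on the top face of its near half, 18 mm from the pivot axis; heights as for the wide rocker (64 mm off, 57 mm on).
- prime_button (a joint): Flat round push button, 32 mm diameter, in a wider round black collar. m: 0 = up, 0.006 = fully down. Springs back when let go; 2.4 N to start moving, 6 N fully down, then a hard stop.
- prime_button_top (a point): Centre of the flat button's top face, moves with it: 66 mm above the bench when up, 60 mm when fully down; the collar's top is at 55 mm.
- stop_button (a joint): Mushroom-shaped stop button, head 42 mm diameter. m: 0 = up, 0.006 = fully down, springs back. To be left unpressed.
- stop_button_top (a point): Top of the mushroom head, 79 mm above the bench, on its axis.
- jar_wax: Loose white screw-cap jar, 60 mm diameter, 50 mm high, on the bench beyond the box's +y end; origin at the centre of its underside. Leave alone.
- tape_roll: Loose roll of beige tape lying flat, 87 mm diameter, 19 mm high, on the bench beyond the box's -y end; origin at the centre of its underside. Leave alone.
- print_gear: Loose small printed gear, 24 mm diameter, 16 mm high, standing on the near edge strip of the box's deck (deck 40 mm above the bench); origin at the centre of its underside. Leave alone.

How it is judged:
On the way, in this order (a step that is already met when the one before it is completed fails the run):
1. the wide power rocker is fully on (value of joint power_rocker above 0.33 rad), for 0.2 s.
2. the narrow pump rocker is fully on, with power still on (value of joint each of power_rocker, pump_rocker above 0.33 rad), for 0.2 s.
3. the flat round prime button is fully down, with both rockers on (all of step 2 and value of joint prime_button above 0.0045 m), for 0.5 s.
At the end, for the whole second after the job is handed in: Both rockers are on (each past 0.33 of 0.40 rad), the fingers hold the prime button down (past 4.5 of 6 mm, pressing on it with more than 2 N), the stop button is up, and the three loose things are within 15 mm of where they stood (all of step 3 and contact force between the fingers and prime_button above 2 N and value of joint stop_button below 0.002 m and distance of each of jar_wax, tape_roll, print_gear from where it was at the start of the episode below 0.015 m); the arm keeps its last pose, push and grip.
It fails at once if the pump rocker is tipped over before the power is on (value of joint pump_rocker above 0.2 rad and value of joint power_rocker below 0.2 rad).
It fails at once if the prime button is pressed before both rockers are on (value of joint prime_button above 0.003 m and value of joint any of power_rocker, pump_rocker below 0.2 rad).
It fails at once if the stop button is pressed (value of joint stop_button above 0.003 m).
It fails at once if a loose thing is lifted, carried or shifted by more than 15 mm (distance of any of jar_wax, tape_roll, print_gear from where it was at the start of the episode above 0.015 m).
It also fails if it takes over 45 s, if anything falls off the work surface, if the arm or the gripper's body presses on something with over 40 N, if the wrist force passes 120 N, or if a joint passes its speed limit or range.

## Robot

A 6-joint arm with a two-finger parallel gripper is mounted at the origin on a cart in front of the work surface, level with it; the furniture and walls round the work are solid. World frame = base frame: x ahead of the robot, y to its left, z up, the work surface at z = 0. Lengths are in m, angles in rad, forces in N, time in s.
With the tool pointing down it reaches from about 0.325 to 0.85 m from the base axis. Payload 15.5 kg.
Tool frame: the origin (TCP) lies at the very end of the fingers, on their centre line; the grasp point (between the pads) lies 19 mm behind it; z points along the fingers, y is the line along which they close (so a half turn about z gives the same grasp; the last joint's range is limited). The gripper opens to 91 mm and grips with 3 to 60 N. Pads are 32 mm wide; open, the fingers measure 118 mm over their backs; the gripper's body (76 mm by 178 mm) begins 60 mm behind the grasp point.
Start: joints at [-1.442, 0.494, 1.345, -0, 1.302, -0.096], TCP at [0.139, -0.609, 0.184] pointing down, gripper open.
Joint ranges: [-2.91, 2.91], [-0.82, 2.16], [0.22, 2.67], [-1.22, 4.37], [0.12, 2.79], [-3.08, 3.08]. Speed limits (rad/s): [1.89, 1.89, 2.57, 3.01, 3.01, 3.01].

## Interface

Orientations are given as a unit quaternion [x, y, z, w].
In Python, from cell import env, vision, order gives the robot as it stands.
- The arm moves only by the shell command python3 -m creep 'ROWS' [FORCE]. ROWS is JSON, a list of rows, each a list of 7 numbers: the shift along the tool's x, y, z in m, then the turn, a rotation vector about the tool's x, y, z in rad, then the closure, from -1 (fully open) to 1 (shut). A call has 1 to 5 rows; each row shifts and turns the commanded pose from where the row before left it, along the tool's axes as they then stand; what a row does not reach is not made up. A row lasts 1/10 s, in which the tool goes at most 50 mm and 8.59 degrees, less where a joint would pass 70% of its speed; a pose out of reach is approached as far as the arm can. A call is refused whole if a number of a shift passes 0.05 or a number of a turn 0.15, either way. A call with a gripper value outside its range is refused whole. The fingers move at their own pace and stop on an object; FORCE is the grip in N (left out, the last holds). Time passes only in rows, so rows that do not move let the fingers close. It gives the time, the measured TCP pose, the force, the opening and the grip force at its end, in the units of the state.
- env.sense(): the state, without advancing time (a new reading comes with each control period).
- vision.camera(name): name is "scene" or "top"; returns the picture (480x640x3 uint8, red, green, blue); there is no depth.
- vision.camera_info(name): a dict with "fov_y" (degrees; the focal length in pixels is half the picture's height over the tangent of half this angle, whatever the lens; pixels are square), "cx", "cy" (the principal point, pixels), "world_from_camera" (4x4, takes a point from camera to world coordinates). Camera axes: x right, y down, z forward; pixel columns grow to the right and rows downward; lengths in m; the calibration is good to about 2 mm. A picture is of the moment at which its call begins. camera_info takes no time and is no camera call.
- order.close_job(): hands the job in; it is judged then, once.
The state is a dict: "clock": time; "joint_pos": joint angles; "qd": joint speeds; "tau": joint torques, N m; "ee_pos": TCP position; "ee_rot": TCP orientation; "ft_force": force on the tool from outside, world axes, zero at the start; "ft_torque": the same for the moment, N m; "gripper_width": finger opening in m; "gripper_force": force on a finger pad.
Only numpy, scipy, OpenCV 4.12 (cv2) and the standard library are available. Lean on these libraries where they do the work, as an engineer would, in place of code of your own. Each camera call takes 0.05 s, during which the arm holds its last target. There are 200 camera calls.

## Working session

There is one attempt and no reset: what is moved stays moved. The work goes in short steps, Python scripts to look and compute and a shell command to move; the robot and the scene stay as the last step left them, time stands still between calls to the robot, and variables do not carry over. Pictures are saved under pics/ and viewed, at most 10 in all, crops included, and the job is handed in when it is done.

```bash
mkdir -p pics
python3 - <<'E'
from cell import env,vision
import cv2,numpy as np
for n in("scene","top"):
    cv2.imwrite(f"pics/{n}0.png",vision.camera(n)[:,:,::-1]); i=vision.camera_info(n); print(n,i["fov_y"],i["cx"],i["cy"],np.round(i["world_from_camera"],3).tolist())
s=env.sense();print(s["clock"],s["ee_pos"],s["ee_rot"],s["ft_force"])
E
```

```text
scene 42.02040348321571 319.5393456225405 245.21055614339593 [[-0.696, -0.517, 0.499, -0.301], [-0.718, 0.481, -0.503, 0.882], [0.02, -0.708, -0.706, 1.104], [0.0, 0.0, 0.0, 1.0]]
top 45.3089481229322 323.6914662028458 232.14882918221335 [[0.023, -0.988, 0.15, 0.239], [-1.0, -0.024, -0.008, 0.151], [0.012, -0.15, -0.989, 1.381], [0.0, 0.0, 0.0, 1.0]]
0.1 [ 0.13865581 -0.60905167  0.18341165] [ 9.93746215e-01  1.11661005e-01 -9.96541470e-06 -5.28285106e-04] [-0.67938895 -0.32223734  0.59149964]
```

View pics/top0.png

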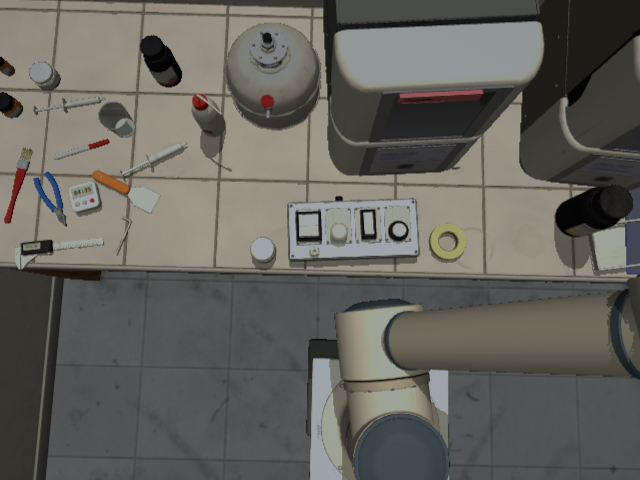

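View pics/scene0.png

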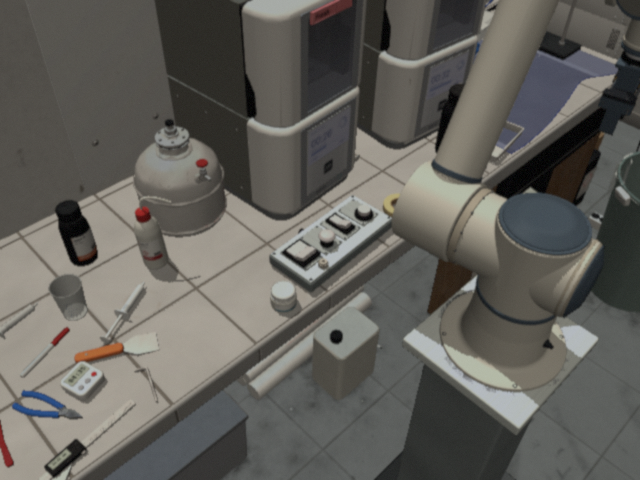

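The top picture shows the box at about (289..418, 200..260). From left (+y) to right, the controls are the wide rocker (309,226), the mushroom (339,232), the narrow rocker (368,223) and the flat button (399,231). The gear is at (314,251), the jar at (263,250) and the tape at (448,241). Next I enlarge the box.

Run:
```python
import cv2
a=cv2.imread("pics/top0.png")[190:270,280:425]
cv2.imwrite("pics/c.png",cv2.resize(a,None,fx=5.5,fy=5.5,interpolation=cv2.INTER_CUBIC))
```

```text
(no output)
```

View pics/c.png

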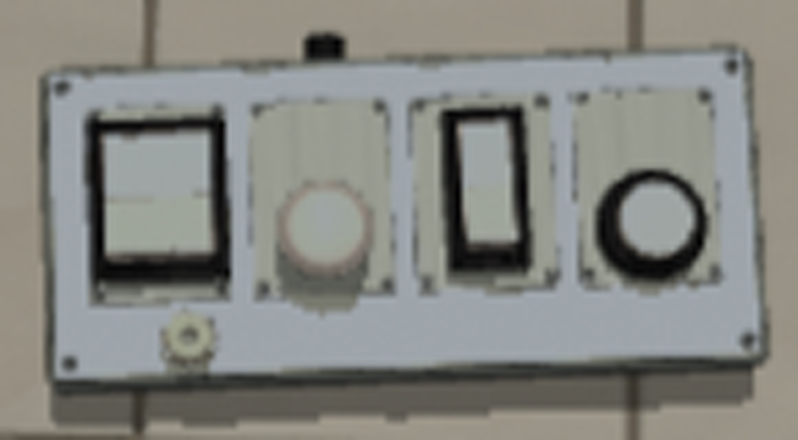

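The crop shows the deck corners at (45,72), (745,48), (763,360) and (52,380). The pivot lines are near (158,198) and (487,190), the flat button top at (658,218), the mushroom top at (326,224) and the gear at (189,336).

```bash
cat > h.py <<'E'
import numpy as np
from cell import vision
def ray(n,u,v,z):
    i=vision.camera_info(n); f=240/np.tan(np.radians(i["fov_y"]/2)); T=np.array(i["world_from_camera"])
    d=T[:3,:3]@[(u-i["cx"])/f,(v-i["cy"])/f,1]; o=T[:3,3]
    return o+d*(z-o[2])/d[2]
E
python3 - <<'E'
from h import *
c=lambda x,y,z:ray("top",280+(x+.5)/5.5-.5,190+(y+.5)/5.5-.5,z)
P=np.array([c(45,72,.04),c(745,48,.04),c(763,360,.04),c(52,380,.04)])[:,:2]
L=np.array([[.07,.155],[.07,-.155],[-.07,-.155],[-.07,.155]])
print(P.round(4).tolist(),[np.linalg.norm(P[i]-P[(i+1)%4]).round(4) for i in range(4)])
m=P.mean(0);Q=P-m; yaw=np.arctan2(sum(L[:,0]*Q[:,1]-L[:,1]*Q[:,0]),sum((L*Q).ravel()))
R=np.array([[np.cos(yaw),-np.sin(yaw)],[np.sin(yaw),np.cos(yaw)]])
print("c",m,"yaw",yaw)
for n,l in dict(power=(-.01,.105),pump=(-.01,-.035),prime=(-.01,-.105),stop=(-.01,.035),ppiv=(.008,.105),upiv=(.008,-.035)).items(): print(n,(m+R@l).round(4))
for n,a in dict(ppiv=(158,198,.057),upiv=(487,190,.057),prime=(658,218,.066),stop=(326,224,.079),gear=(189,336,.056)).items(): p=c(*a);print(n,p.round(4),"local",(R.T@(p[:2]-m)).round(4))
E
```

```text
[[0.5119, 0.2262], [0.5302, -0.0768], [0.3943, -0.0843], [0.3784, 0.2189]] [np.float64(0.3035), np.float64(0.1361), np.float64(0.3036), np.float64(0.1337)]
c [0.45372171 0.07099118] yaw 0.056200310968893066
power [0.4378 0.1753]
pump [0.4457 0.0355]
prime [ 0.4496 -0.0344]
stop [0.4418 0.1054]
ppiv [0.4558 0.1763]
upiv [0.4637 0.0365]
ppiv [0.4552 0.1756 0.057 ] local [0.0074 0.1043]
upiv [0.4621 0.036  0.057 ] local [ 0.0064 -0.0354]
prime [ 0.4505 -0.0355  0.066 ] local [-0.0092 -0.1062]
stop [0.4424 0.1049 0.079 ] local [-0.0094  0.0345]
gear [0.3968 0.1609 0.056 ] local [-0.0518  0.093 ]
```

Box centre (0.454, 0.071), yaw 0.056. The control positions agree within 1.5 mm. Now I approach with the fingers shut.

```bash
python3 -m creep '[[0.02,-0.03,0,0,0,0.034,1],[0.02,-0.03,0,0,0,0.034,1],[0.02,-0.03,0,0,0,0.034,1],[0.02,-0.03,0,0,0,0.034,1],[0.02,-0.03,0,0,0,0.032,1]]' 20; python3 -m creep '[[0.016,-0.036,0,0,0,0,1],[0.016,-0.036,0,0,0,0,1],[0.016,-0.036,0,0,0,0,1],[0.016,-0.036,0,0,0,0,1],[0.016,-0.036,0,0,0,0,1]]'
```

```text
clock: 0.6
ee_pos: [0.2144, -0.4443, 0.1837]
ee_rot: [1.0, 0.027, -0.0, -0.0]
ft_force: [0.6, 0.5, -0.2]
gripper_width: 0.054
gripper_force: 0.0
clock: 1.1
ee_pos: [0.2841, -0.2601, 0.1838]
ee_rot: [1.0, 0.028, -0.0, -0.0]
ft_force: [0.9, -0.4, 0.5]
gripper_width: 0.0144
gripper_force: 0.0
```

```bash
python3 -m creep '[[0.015,-0.036,0,0,0,0,1],[0.015,-0.036,0,0,0,0,1],[0.015,-0.036,0,0,0,0,1],[0.015,-0.036,0,0,0,0,1],[0.015,-0.036,0,0,0,0,1]]'; python3 -m creep '[[0.015,-0.036,0,0,0,0,1],[0.015,-0.036,0,0,0,0,1],[0.015,-0.036,0,0,0,0,1],[0.015,-0.036,0,0,0,0,1],[0.015,-0.036,0,0,0,0,1]]';  python3 -m creep '[[0.012,-0.033,0,0,0,0,1],[0.012,-0.033,0,0,0,0,1],[0,0,0,0,0,0,1],[0,0,0,0,0,0,1]]'
```

```text
clock: 1.6
ee_pos: [0.3489, -0.0763, 0.1839]
ee_rot: [1.0, 0.028, 0.0, 0.0]
ft_force: [1.7, -0.1, 0.4]
gripper_width: 0.001
gripper_force: 0.0
clock: 2.1
ee_pos: [0.4138, 0.1078, 0.1839]
ee_rot: [1.0, 0.028, -0.0, 0.0]
ft_force: [0.9, -1.2, 0.5]
gripper_width: 0.0003
gripper_force: 0.0
clock: 2.5
ee_pos: [0.4336, 0.1737, 0.1836]
ee_rot: [1.0, 0.029, -0.0, 0.0]
ft_force: [0.4, -0.6, -0.8]
gripper_width: 0.0007
gripper_force: 0.0
```

```bash
python3 -m creep '[[0.001,0,0.022,0,0,0,1],[0,-0.001,0.022,0,0,0,1],[0,0,0.022,0,0,0,1],[0,0,0.022,0,0,0,1],[0,0,0.019,0,0,0,1]]'
python3 - <<'E'
from cell import vision
import cv2
a=vision.camera("scene")[180:300,250:410,::-1]
cv2.imwrite("pics/s1.png",cv2.resize(a,None,fx=5,fy=5,interpolation=cv2.INTER_CUBIC))
E
```

```text
clock: 3.0
ee_pos: [0.4343, 0.1732, 0.076]
ee_rot: [1.0, 0.027, -0.0, 0.0]
ft_force: [0.1, 1.0, 0.1]
gripper_width: 0.0003
gripper_force: 0.0
```

View pics/s1.png

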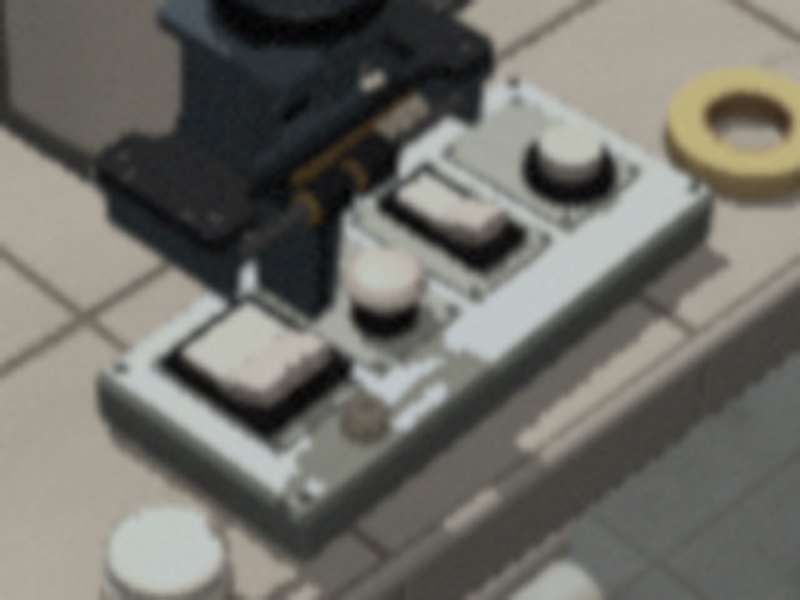

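The crop shows the finger ends at about (290,300), which looks beyond the wide rocker (pivot about (265,350)). I check this against the calibration before pressing.

Run:
```python
from h import *
from cell import env
import cv2
c=lambda x,y,z:ray("scene",250+(x+.5)/5-.5,180+(y+.5)/5-.5,z).round(4)
print(env.sense()["ee_pos"])
for n,a in dict(tip=(285,312,.076),ppiv=(262,352,.057),prime=(572,145,.066),stop=(385,265,.079),upiv=(455,210,.057),gear=(365,408,.056)).items(): print(n,c(*a))
a=vision.camera("top")[170:290,280:440,::-1]
cv2.imwrite("pics/t1.png",cv2.resize(a,None,fx=5,fy=5,interpolation=cv2.INTER_CUBIC))
```

```text
[0.43305361 0.17283236 0.07384257]
tip [0.4531 0.1644 0.076 ]
ppiv [0.4549 0.1774 0.057 ]
prime [ 0.4492 -0.0295  0.066 ]
stop [0.4417 0.11   0.079 ]
upiv [0.4621 0.0405 0.057 ]
gear [0.3964 0.1667 0.056 ]
```

View pics/t1.png

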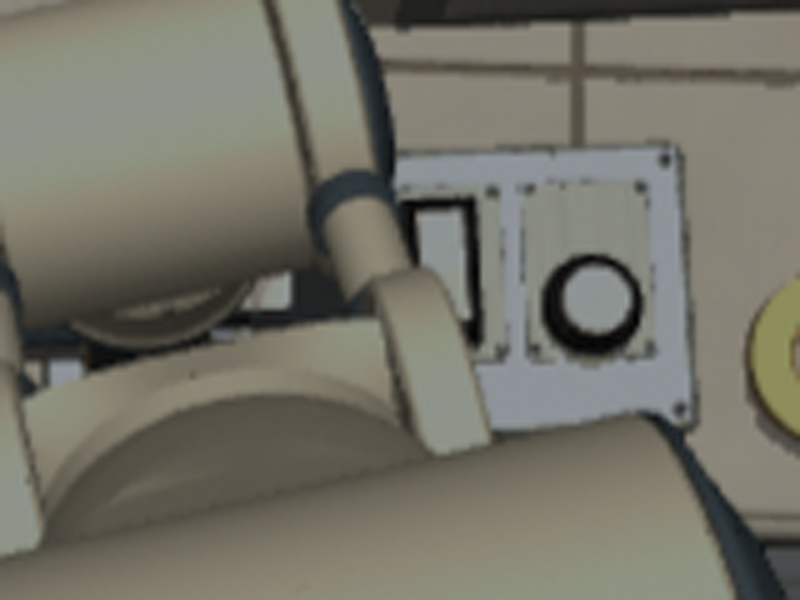

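Run:
```python
from h import *
def proj(p):
    i=vision.camera_info("scene"); f=240/np.tan(np.radians(i["fov_y"]/2)); T=np.array(i["world_from_camera"]); q=T[:3,:3].T@(np.array(p)-T[:3,3])
    return ((f*q[0]/q[2]+i["cx"]-250)*5).round(),((f*q[1]/q[2]+i["cy"]-180)*5).round()
for dx in(-.016,.016):
  for dy in (-.0135,.0135):
    print(dx,dy,proj((.4335+dx,.173+dy,.075)),proj((.4335+dx,.173+dy,.155)))
```

```text
-0.016 -0.0135 (np.float64(343.0), np.float64(346.0)) (np.float64(347.0), np.float64(220.0))
-0.016 0.0135 (np.float64(301.0), np.float64(374.0)) (np.float64(303.0), np.float64(248.0))
0.016 -0.0135 (np.float64(296.0), np.float64(310.0)) (np.float64(297.0), np.float64(184.0))
0.016 0.0135 (np.float64(254.0), np.float64(338.0)) (np.float64(253.0), np.float64(212.0))
```

Run:
```python
from cell import vision,env
import cv2
a=vision.camera("scene")[200:290,260:350,::-1]
cv2.imwrite("pics/s2.png",cv2.resize(a,None,fx=6.5,fy=6.5,interpolation=cv2.INTER_CUBIC)); print(env.sense()["ee_pos"])
```

```text
[0.43397858 0.17332159 0.07649994]
```

View pics/s2.png

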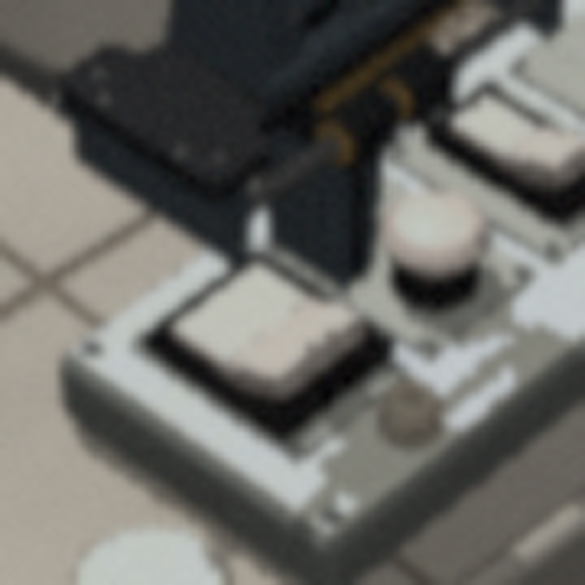

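The silhouette sits about 9 px higher than predicted, so the seen and measured tool positions don't agree yet. I'll probe gently: contact should come at z≈0.067 if the measured pose is right.

```bash
python3 -m creep '[[0,0,0.004,0,0,0,1],[0,0,0.004,0,0,0,1],[0,0,0.003,0,0,0,1],[0,0,0,0,0,0,1],[0,0,0,0,0,0,1]]'
```

```text
clock: 3.65
ee_pos: [0.4349, 0.1744, 0.0661]
ee_rot: [1.0, 0.028, 0.0, -0.0]
ft_force: [-0.4, -0.1, -0.1]
gripper_width: 0.0001
gripper_force: 0.0
```

```bash
python3 -m creep '[[0,0,0.002,0,0,0,1],[0,0,0.002,0,0,0,1],[0,0,0,0,0,0,1]]';python3 -m creep '[[0,0,0.002,0,0,0,1],[0,0,0.002,0,0,0,1],[0,0,0,0,0,0,1]]'
python3 - <<'E'
from cell import vision
import cv2
a=vision.camera("scene")[170:290,250:410,::-1]
cv2.imwrite("pics/s3.png",cv2.resize(a,None,fx=5,fy=5,interpolation=cv2.INTER_CUBIC))
E
```

```text
clock: 3.95
ee_pos: [0.4348, 0.1744, 0.0617]
ee_rot: [1.0, 0.028, -0.0, 0.0]
ft_force: [0.7, -0.0, -0.6]
gripper_width: 0.0006
gripper_force: 0.0
clock: 4.25
ee_pos: [0.4347, 0.1744, 0.0577]
ee_rot: [1.0, 0.028, -0.0, 0.0]
ft_force: [-0.6, 0.2, -0.6]
gripper_width: 0.0005
gripper_force: 0.0
```

View pics/s3.png

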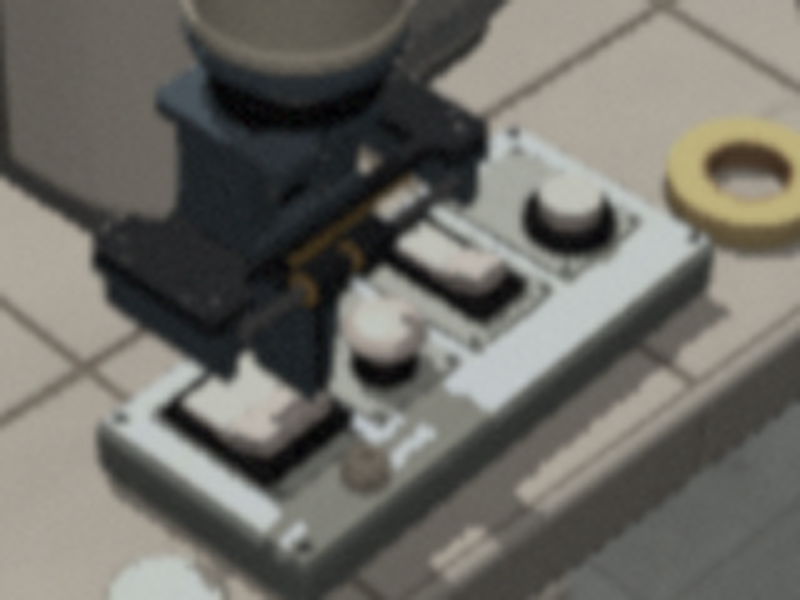

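The fingers now cover the rocker's right and rear part, with the lowest corner at (325,395). There is no contact yet at reported z=0.058. The tool is therefore probably truly higher than reported, so I continue in small probing steps.

```bash
for i in 1; do python3 -m creep '[[0,0,0.002,0,0,0,1],[0,0,0,0,0,0,1]]' | grep -E 'pos|ft_f';python3 -m creep '[[0,0,0.002,0,0,0,1],[0,0,0,0,0,0,1]]' | grep -E 'pos|ft_f'; python3 -m creep '[[0,0,0.002,0,0,0,1],[0,0,0,0,0,0,1]]' | grep -E 'pos|ft_f'; done
```

```text
ee_pos: [0.4348, 0.1744, 0.0557]
ft_force: [-0.8, 0.2, 1.1]
ee_pos: [0.4348, 0.1744, 0.0537]
ft_force: [0.3, 0.3, -0.7]
ee_pos: [0.4348, 0.1743, 0.0517]
ft_force: [-0.1, -0.6, 0.6]
```

```bash
python3 -m creep '[[0,0,0.002,0,0,0,1],[0,0,0.002,0,0,0,1],[0,0,0,0,0,0,1]]' | grep -E 'pos|ft_f';python3 -m creep '[[0,0,0.002,0,0,0,1],[0,0,0,0,0,0,1]]' | grep -E 'pos|ft_f'; python3 -m creep '[[0,0,0.002,0,0,0,1],[0,0,0,0,0,0,1]]' | grep -E 'pos|ft_f'
```

```text
ee_pos: [0.4347, 0.1743, 0.0477]
ft_force: [-0.3, -0.4, 0.8]
ee_pos: [0.4348, 0.1743, 0.0457]
ft_force: [-0.5, -0.0, -0.0]
ee_pos: [0.4348, 0.1743, 0.0437]
ft_force: [-0.1, -0.4, -0.3]
```

```bash
python3 -m creep '[[0,0,0.002,0,0,0,1],[0,0,0,0,0,0,1]]' | grep -E 'pos|ft_f';python3 -m creep '[[0,0,0.002,0,0,0,1],[0,0,0,0,0,0,1]]' | grep -E 'pos|ft_f'; python3 -m creep '[[0,0,0.002,0,0,0,1],[0,0,0,0,0,0,1]]' | grep -E 'pos|ft_f'
python3 - <<'E'
from cell import vision
import cv2
a=vision.camera("scene")[205:285,265:345,::-1]
cv2.imwrite("pics/s4.png",cv2.resize(a,None,fx=7.5,fy=7.5,interpolation=cv2.INTER_CUBIC))
E
```

```text
ee_pos: [0.4348, 0.1744, 0.0417]
ft_force: [1.1, -0.9, -0.5]
ee_pos: [0.4348, 0.1743, 0.0397]
ft_force: [0.3, -0.4, 0.6]
ee_pos: [0.435, 0.1744, 0.0378]
ft_force: [-0.2, 0.4, 0.9]
```

View pics/s4.png

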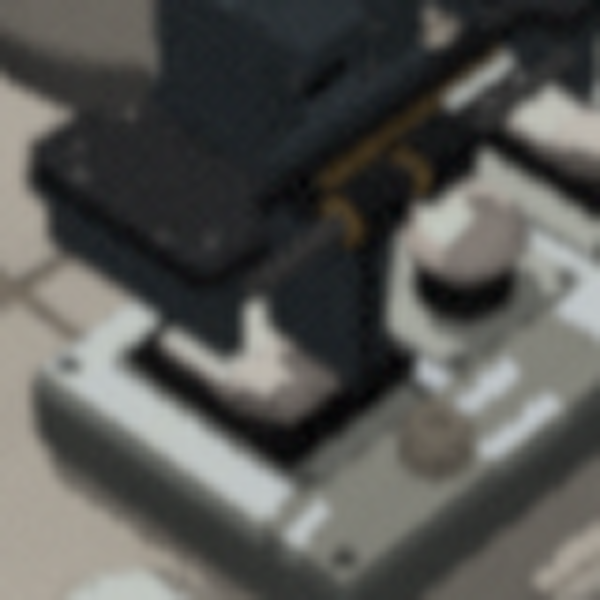

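The crop shows the finger block from x≈268 to 388, with its lowest corner near (355,388). It covers the right half of the wide rocker and is close to touching it.

Run:
```python
from h import *
c=lambda x,y,z:ray("scene",265+(x+.5)/7.5-.5,205+(y+.5)/7.5-.5,z).round(4)
for z in(.057,.067,.077): print(z,"low",c(355,388,z),"right",c(388,355,z),"left",c(268,345,z))
def proj(p):
    i=vision.camera_info("scene"); f=240/np.tan(np.radians(i["fov_y"]/2)); T=np.array(i["world_from_camera"]); q=T[:3,:3].T@(np.array(p)-T[:3,3])
    return ((f*q[0]/q[2]+i["cx"]-265)*7.5).round(),((f*q[1]/q[2]+i["cy"]-205)*7.5).round()
for z in (.038,.067): print(z,[proj((.435+a,.174+b,z)) for a,b in((-.016,-.0135),(-.016,.0135),(.016,.0135))])
```

```text
0.057 low [0.4241 0.1746 0.057 ] right [0.4274 0.1571 0.057 ] left [0.4563 0.1816 0.057 ]
0.067 low [0.4171 0.1814 0.067 ] right [0.4205 0.1641 0.067 ] left [0.449  0.1883 0.067 ]
0.077 low [0.4102 0.1881 0.077 ] right [0.4135 0.171  0.077 ] left [0.4418 0.195  0.077 ]
0.038 [(np.float64(395.0), np.float64(413.0)), (np.float64(332.0), np.float64(456.0)), (np.float64(263.0), np.float64(402.0))]
0.067 [(np.float64(396.0), np.float64(349.0)), (np.float64(333.0), np.float64(391.0)), (np.float64(262.0), np.float64(337.0))]
```

With the tip at true z≈0.067 the prediction matches the picture, so the reported z is about 30 mm too low and x,y are right. I continue down to find contact.

```bash
python3 -m creep '[[0,0,0.002,0,0,0,1],[0,0,0,0,0,0,1]]' | grep -E 'pos|ft_f';python3 -m creep '[[0,0,0.002,0,0,0,1],[0,0,0,0,0,0,1]]' | grep -E 'pos|ft_f'; python3 -m creep '[[0,0,0.002,0,0,0,1],[0,0,0,0,0,0,1]]' | grep -E 'pos|ft_f'
```

```text
ee_pos: [0.4345, 0.1743, 0.0357]
ft_force: [-1.2, -0.3, 2.7]
ee_pos: [0.4346, 0.1743, 0.0337]
ft_force: [-1.4, 1.0, 2.4]
ee_pos: [0.4348, 0.1744, 0.0317]
ft_force: [-1.4, 0.2, 2.0]
```

```bash
python3 -m creep '[[0,0,0.002,0,0,0,1],[0,0,0,0,0,0,1]]' | grep -E 'pos|ft_f';python3 -m creep '[[0,0,0.002,0,0,0,1],[0,0,0,0,0,0,1]]' | grep -E 'pos|ft_f'; python3 -m creep '[[0,0,0.001,0,0,0,1],[0,0,0,0,0,0,1]]' | grep -E 'pos|ft_f'; python3 -m creep '[[0,0,0.001,0,0,0,1],[0,0,0,0,0,0,1]]' | grep -E 'pos|ft_f'
```

```text
ee_pos: [0.4349, 0.1744, 0.0297]
ft_force: [-0.6, -0.1, 0.8]
ee_pos: [0.435, 0.1744, 0.0277]
ft_force: [-0.5, 0.2, 0.1]
ee_pos: [0.435, 0.1744, 0.0271]
ft_force: [-2.9, -0.1, 8.5]
ee_pos: [0.4351, 0.1744, 0.0269]
ft_force: [-7.9, -2.0, 30.4]
```

Hard stop at reported z=0.027, so the wide rocker is fully over. Now I lift clear of the mushroom, go to the narrow rocker, and look from the side.

```bash
python3 -m creep '[[0,0,-0.01,0,0,0,1],[0,0,-0.02,0,0,0,1],[0,0,-0.025,0,0,0,1],[0,0,0,0,0,0,1]]' | grep -E 'pos|ft_f';python3 -m creep '[[0,0.035,0,0,0,0,1],[0,0.035,0,0,0,0,1],[0,0.035,0,0,0,0,1],[0,0.035,0,0,0,0,1],[0,0,0,0,0,0,1]]' | grep -E 'pos|ft_f'; python3 -m creep '[[0,0,0.02,0,0,0,1],[0,0,0.02,0,0,0,1],[0,0,0,0,0,0,1]]' | grep -E 'pos|ft_f'
python3 - <<'E'
from cell import vision
import cv2
a=vision.camera("scene")[180:290,260:400,::-1]
cv2.imwrite("pics/s5.png",cv2.resize(a,None,fx=5.4,fy=5.4,interpolation=cv2.INTER_CUBIC))
E
```

```text
ee_pos: [0.4367, 0.1748, 0.0833]
ft_force: [-0.2, -0.1, 0.3]
ee_pos: [0.4431, 0.0315, 0.0806]
ft_force: [0.2, 0.1, -0.2]
ee_pos: [0.4413, 0.035, 0.0392]
ft_force: [0.2, 0.9, -0.1]
```

View pics/s5.png

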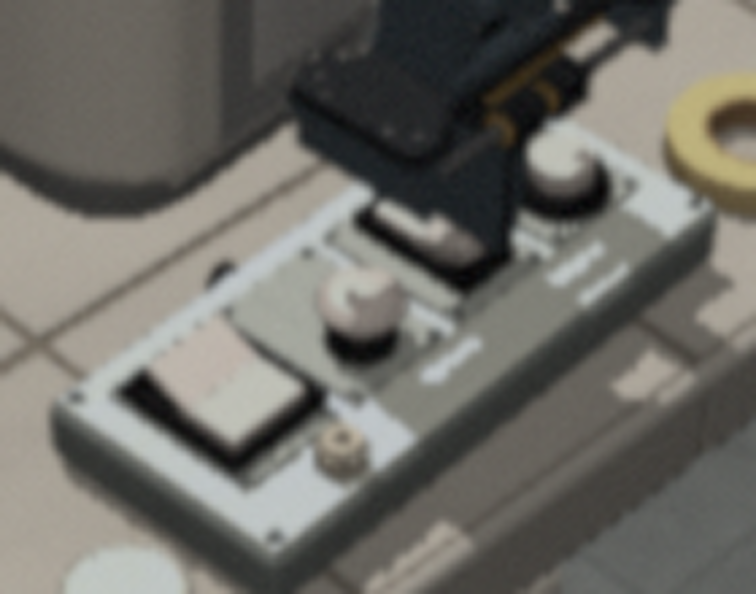

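The wide rocker at (230,385) is now tipped over, with its far half raised. The gear at (342,448) and the stop button at (360,300) are untouched. The fingers stand over the narrow rocker at (470,250), so I press it.

```bash
python3 -m creep '[[0,0,0.003,0,0,0,1],[0,0,0.003,0,0,0,1],[0,0,0.002,0,0,0,1],[0,0,0,0,0,0,1]]' | grep -E 'pos|ft_f';python3 -m creep '[[0,0,0.002,0,0,0,1],[0,0,0,0,0,0,1]]' | grep -E 'pos|ft_f'; python3 -m creep '[[0,0,0.001,0,0,0,1],[0,0,0,0,0,0,1]]' | grep -E 'pos|ft_f'; python3 -m creep '[[0,0,0.0005,0,0,0,1],[0,0,0,0,0,0,1]]' | grep -E 'pos|ft_f'
```

```text
ee_pos: [0.4425, 0.0347, 0.033]
ft_force: [-1.2, 0.3, 2.2]
ee_pos: [0.4427, 0.0346, 0.0309]
ft_force: [-1.1, -1.1, 2.8]
ee_pos: [0.4427, 0.0346, 0.0299]
ft_force: [-0.9, -0.4, 2.3]
ee_pos: [0.4427, 0.0346, 0.0294]
ft_force: [-0.7, -0.4, 3.4]
```

```bash
python3 -m creep '[[0,0,0.0015,0,0,0,1],[0,0,0,0,0,0,1]]' | grep -E 'pos|ft_f';python3 -m creep '[[0,0,0.001,0,0,0,1],[0,0,0,0,0,0,1]]' | grep -E 'pos|ft_f'; python3 -m creep '[[0,0,0.0008,0,0,0,1],[0,0,0,0,0,0,1],[0,0,0,0,0,0,1]]' | grep -E 'pos|ft_f'
```

```text
ee_pos: [0.4428, 0.0346, 0.0278]
ft_force: [-0.9, 0.2, 1.0]
ee_pos: [0.4428, 0.0346, 0.0271]
ft_force: [-3.4, 0.1, 10.5]
ee_pos: [0.4429, 0.0346, 0.0269]
ft_force: [-6.4, -0.5, 28.4]
```

Narrow rocker at its hard stop (28 N). Next is the prime button: contact expected at reported z≈0.036, bottom at ≈0.030.

```bash
python3 -m creep '[[0,0,-0.01,0,0,0,1],[0,0,-0.025,0,0,0,1],[0,0,0,0,0,0,1]]' | grep -E 'pos|ft_f';python3 -m creep '[[0.001,0.025,0,0,0,0,1],[0.001,0.025,0,0,0,0,1],[0.001,0.02,0,0,0,0,1],[0,0,0,0,0,0,1],[0,0,0,0,0,0,1]]' | grep -E 'pos|ft_f'; python3 -m creep '[[0,0,0.01,0,0,0,1],[0,0,0.01,0,0,0,1],[0,0,0,0,0,0,1],[0,0,0,0,0,0,1]]' | grep -E 'pos|ft_f'
python3 - <<'E'
from cell import vision
import cv2
a=vision.camera("scene")[170:280,290:430,::-1]
cv2.imwrite("pics/s6.png",cv2.resize(a,None,fx=5.4,fy=5.4,interpolation=cv2.INTER_CUBIC))
E
```

```text
ee_pos: [0.4443, 0.0345, 0.0632]
ft_force: [0.6, -0.1, -0.3]
ee_pos: [0.4495, -0.0352, 0.0608]
ft_force: [0.1, 0.6, -0.4]
ee_pos: [0.4491, -0.0347, 0.0406]
ft_force: [-0.5, 0.3, 0.2]
```

View pics/s6.png

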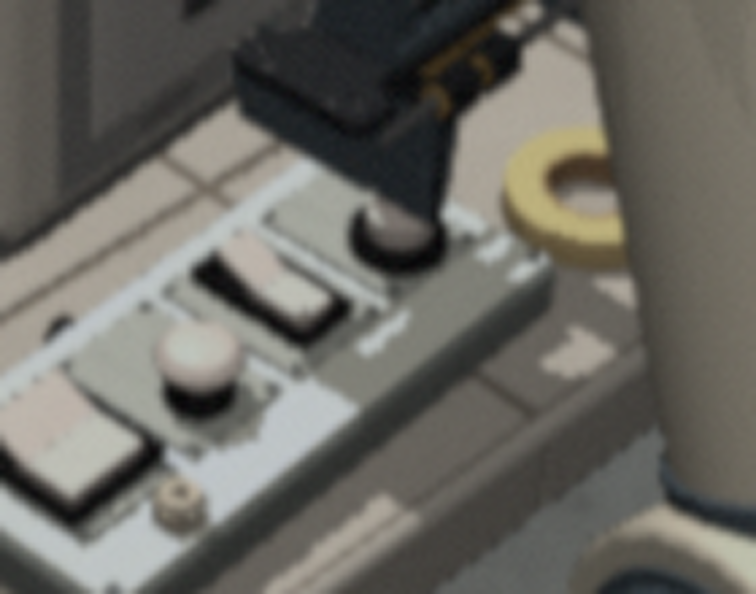

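Both rockers are over, at (75,440) and (270,285). The fingers are over the flat button at (400,225), and the stop button at (200,360) is up. Now I press prime.

```bash
python3 -m creep '[[0,0,0.003,0,0,0,1],[0,0,0.003,0,0,0,1],[0,0,0.003,0,0,0,1],[0,0,0,0,0,0,1],[0,0,0,0,0,0,1]]' | grep -E 'pos|ft_f';python3 -m creep '[[0,0,0.0015,0,0,0,1],[0,0,0,0,0,0,1]]' | grep -E 'pos|ft_f'; python3 -m creep '[[0,0,0.0007,0,0,0,1],[0,0,0,0,0,0,1],[0,0,0,0,0,0,1]]' | grep -E 'pos|ft_f'
```

```text
ee_pos: [0.4498, -0.0351, 0.0322]
ft_force: [0.3, 1.5, 5.3]
ee_pos: [0.4498, -0.0352, 0.0307]
ft_force: [0.2, 1.8, 5.0]
ee_pos: [0.4498, -0.0351, 0.0302]
ft_force: [0.3, 1.4, 7.4]
```

```bash
python3 -m creep '[[0,0,0.0006,0,0,0,1],[0,0,0,0,0,0,1],[0,0,0,0,0,0,1],[0,0,0,0,0,0,1],[0,0,0,0,0,0,1]]' | grep -E 'pos|ft_f';python3 -m creep '[[0,0,0,0,0,0,1],[0,0,0,0,0,0,1],[0,0,0,0,0,0,1],[0,0,0,0,0,0,1]]' | grep -E 'clock|pos|ft_f'
```

```text
ee_pos: [0.4498, -0.0352, 0.03]
ft_force: [-3.2, 1.8, 20.6]
clock: 13.75
ee_pos: [0.4498, -0.0352, 0.03]
ft_force: [-2.3, 0.9, 21.6]
```

Hard stop reached and held at 21 N.

```bash
python3 -c "
from cell import order
print(order.close_job())"
```

```text
the job is handed in; nothing more can be done
None
```

I handed the job in at about 14 s: both rockers were pressed to their stops in order (power, then pump), and the prime button is held fully down at about 21 N; the last picture, just before the prime press, showed the stop button up and the gear and tape in place (jar out of view), and the hand-in returned no verdict.

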